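# Chock a tea tin on the sloping tier

### The job

Draw the wooden bar out from under the white tiers onto the open counter, let go, take it again by its middle and lay it flat across the sloping floor of the upper tier. Then fetch the tin from its black cradle and lay it on its side across that floor, uphill of the bar and near the centre line like the bar, letting go only once it rests against the bar so that it cannot roll. Do not let the tin fall to the counter, and leave the other things where they are.

Things in the scene. Friction and masses are not known exactly. Their poses are not given: they have to be found in the camera images.
- tier: Two white plastic tiers, stacked, fixed: 240 mm deep (x), 188 wide (y), 200 high. Origin on the counter under the middle; x points uphill to the back, away from the open front, y left. Lower tier: flat board 80 to 85 mm up on four corner legs 30 mm deep, open at the sides. Upper tier: sloping floor (see deck) between 5 mm thick side panels as high as the whole, 178 mm apart.
- deck (a point): Middle of the upper tier's sloping floor, on its surface, 112 mm above the counter; axes as the tiers'. The floor reaches 118 mm to front and back and rises by 0.08 mm per mm towards the back (x), falling to the front, where there is no lip; a 20 mm strip closes the back.
- bar_mid (a point): Centre of a plain wooden bar, the chock: 160 mm long (its y), 36 mm wide (x), 14 mm high (z), 85 g. It starts on the counter under the lower tier, along the tiers' y, with about 60 to 68 mm of its left (+y) end out beyond the left side; loose.
- bar: The same wooden bar (origin at its centre, too).
- tin_mid (a point): Centre of the round aluminium tin with a flip-top lid, which lies on its side: 64 mm in diameter, 110 mm long along its y axis, about 200 g. It rolls freely. It starts in the black cradle, its axis 57 mm above the counter.
- tin: The same tin (origin at its centre, on its axis, too).
- holder: Black ceramic cradle in which the tin lies at the start, fixed: 84 mm (x) by 100 mm (y, along the tin), 32 mm high at four corner cheeks (they reach from 32 to 44 mm either side of its middle along y), only 12 mm high between them. Origin on the counter under its middle.
- votive: Glass votive, 68 mm across, 70 mm high, a bystander; origin under its middle.
- pump: Balloon pump standing upright, 56 mm across, 140 mm high, a bystander; origin under its middle.
- ringstand: Wooden ring stand, 70 by 90 mm foot, 126 mm high, a bystander; origin under its middle.
- mug: White mug, 76 mm across, 85 mm high, a bystander; origin under its middle.
- jar: Glass jar, 60 mm across, 100 mm high, a bystander; origin under its middle.
- bowl: Terracotta bowl, 120 mm across, 50 mm high, a bystander; origin under its middle.

How it is judged:
On the way, in this order (a step that is already met when the one before it is completed fails the run):
1. the bar lies let go on the open counter, drawn out from under the tiers (at least nine tenths of its length clear) (height (world z) of bar_mid below 0.012 m and y of bar_mid in the frame of tier above 0.158 m and contact force between the fingers and bar below 0.05 N), for 0.2 s.
2. the bar lies let go across the upper tier's sloping floor, flat and at rest, while the tin is still in its cradle (x of bar_mid in the frame of tier between -0.1 and 0.09 m and y of bar_mid in the frame of tier between -0.03 and 0.03 m and angle between the y axis of bar and the y axis of tier, either way round below 0.2 rad and angle between bar_mid's own z axis and vertical below 0.15 rad and contact force between bar and tier above 0.1 N and contact force between the fingers and bar below 0.05 N and linear speed of bar below 0.02 m/s and contact force between tin and holder above 0.2 N), for 0.2 s.
At the end, for the whole second after the job is handed in: The bar lies flat across the sloping floor (within 0.2 rad, 30 mm of the centre line, 100 mm in front to 90 mm behind the middle); the tin lies on the floor, across it (0.25 rad, 40 mm of the centre line), touching the bar; both are let go and at rest (x of bar_mid in the frame of tier between -0.1 and 0.09 m and y of bar_mid in the frame of tier between -0.03 and 0.03 m and angle between the y axis of bar and the y axis of tier, either way round below 0.2 rad and angle between bar_mid's own z axis and vertical below 0.15 rad and contact force between bar and tier above 0.1 N and contact force between the fingers and bar below 0.05 N and linear speed of each of bar, tin below 0.02 m/s and x of tin_mid in the frame of tier between -0.1 and 0.11 m and y of tin_mid in the frame of tier between -0.04 and 0.04 m and z of tin_mid in the frame of tier between 0.12 and 0.165 m and angle between the y axis of tin and the y axis of tier, either way round below 0.25 rad and contact force between tin and bar above 0.02 N and contact force between tin and tier above 0.2 N and contact force between the fingers and tin below 0.05 N and angular speed of tin below 0.5 rad/s).
It fails at once if the bar is carried gripped more than 50 mm from its middle (height (world z) of bar_mid above 0.05 m and contact force between the fingers and bar above 0.5 N and distance between the grasp point and bar_mid above 0.055 m).
It fails at once if the tin is let go on the sloping floor while more than about 17 mm short of the bar (contact force between tin and tier above 0.1 N and contact force between the fingers and tin below 0.02 N and (x of tin_mid in the frame of bar above 0.062 m or x of tin_mid in the frame of bar below -0.062 m)).
It fails at once if the tin falls to the counter (height (world z) of tin_mid below 0.045 m).
It fails at once if another thing is moved by more than 30 mm (distance of any of votive, pump, ringstand, mug, jar, bowl from where it was at the start of the episode above 0.03 m).
It also fails if it takes over 64 s, if anything falls off the work surface, if the arm or the gripper's body presses on something with over 40 N, if the wrist force passes 120 N, or if a joint passes its speed limit or range.

### The arm

A 7-joint arm with a two-finger parallel gripper is mounted at the origin on the work surface. World frame = base frame: x ahead of the robot, y to its left, z up, the work surface at z = 0. Lengths are in m, angles in rad, forces in N, time in s.
With the tool pointing down it reaches from about 0.425 to 0.8 m from the base axis. Payload 8.3 kg.
Tool frame: the origin (TCP) lies on the mounting face of the last link; the fingertips stand 173 mm ahead of it and the grasp point (between the pads) lies 155 mm ahead of it; z points along the fingers, y is the line along which they close (so a half turn about z gives the same grasp; the last joint's range is limited). The gripper opens to 85 mm and grips with 20 to 120 N. Pads are 22 mm wide; open, the fingers measure 114 mm over their backs; the gripper's body (76 mm by 85 mm) begins 54 mm behind the grasp point. The pads swing forward as they close: fully open they stand 13 mm farther back than shut.
Start: joints at [1.049, 0.383, 0.016, 1.37, -0.006, 1.388, -0.046], TCP at [0.277, -0.56, 0.405] pointing down, gripper open.
Joint ranges: [-2.95, 2.95], [-0.25, 2.06], [-1.52, 1.56], [0.18, 2.33], [-1.44, 4.58], [0.02, 2.06], [-3.01, 3.01]. Speed limits (rad/s): [2.39, 2.39, 3.01, 3.01, 3.14, 3.14, 3.14].

### API

Orientations are given as a unit quaternion [x, y, z, w].
In Python, from rig import ctrl gives the robot as it stands. The module is installed in compiled form; this text tells all that it offers.
- The arm moves only by the tool step_arm, never from a script. Its argument "targets" is a list of rows, each a list of 5 numbers: the closure, from 0 (fully open) to 1 (shut), then the shift along the tool's x, y, z scaled (see below), then the turn about the tool's z scaled (see below). A call has 1 to 10 rows; each row shifts and turns the commanded pose from where the row before left it, along the tool's axes as they then stand; what a row does not reach is not made up. The controller multiplies each number of a shift by 0.2 m and each number of a turn by 45 degrees. A row lasts 1/8 s, in which the tool goes at most 62.5 mm and 10.7 degrees, less where a joint would pass 70% of its speed; a pose out of reach is approached as far as the arm can. A call with a number of a shift or a turn outside -1 to 1 is refused whole. A call with a gripper value outside its range is refused whole. The fingers move at their own pace and stop on an object; "grip_force" is the grip in N (left out, the last holds). Time passes only in rows, so rows that do not move let the fingers close. It gives the time, the measured TCP pose, the force, the opening and the grip force at its end, in the units of the state.
- ctrl.get_obs(): the state, without advancing time (a new reading comes with each control period).
- ctrl.camera(name): name is "side" or "top"; returns the picture (480x640x3 uint8, blue, green, red); there is no depth.
- ctrl.get_calibration(name): a dict with "intrinsics" (3x3 intrinsics, pixels), "distortion" ([k1, k2, p1, p2, k3] as OpenCV has them; the pictures are not rectified), "extrinsics" (4x4, takes a point from camera to world coordinates). Camera axes: x right, y down, z forward; pixel columns grow to the right and rows downward; lengths in m; the calibration is good to about 2 mm. A picture is of the moment at which its call begins. get_calibration takes no time and is no camera call.
- ctrl.sign_off(): hands the job in; it is judged then, once.
The state is a dict: "t": time; "joint_positions": joint angles; "joint_velocities": joint speeds; "effort": joint torques, N m; "position": TCP position; "eef_rot": TCP orientation; "contact_force": force on the tool from outside, world axes, zero at the start; "moment": the same for the moment, N m; "grip_width": opening from 0.0 (shut) to 1.0 (fully open); "grasp_force": force on a finger pad.
Only numpy, scipy, OpenCV 4.12 (cv2) and the standard library are available. Lean on these libraries where they do the work, as an engineer would, in place of code of your own. Each camera call takes 0.05 s, during which the arm holds its last target. There are 200 camera calls.

## Working session

There is one attempt and no reset: what is moved stays moved. The work goes in short steps, Python scripts to look and compute and a tool call to move; the robot and the scene stay as the last step left them, time stands still between calls to the robot, and variables do not carry over. Pictures are saved under pics/ and viewed, at most 12 in all, crops included, and the job is handed in when it is done.

Besides the shell and the picture viewer there is one more tool, called after ">>>" as name(argument=value, ...) on one line, values as JSON. step_arm: Moves the arm, as the interface text tells. Its arguments: {"type":"object","properties":{"targets":{"type":"array","items":{"type":"array","items":{"type":"number"}}},"grip_force":{"type":"number"}},"required":["targets"]}

```bash
mkdir -p pics
python3 - <<'E'
from rig import ctrl
import cv2
o=ctrl.get_obs();print({k:o[k] for k in("t","position","eef_rot","grip_width","contact_force")})
for n in("top","side"):
    cv2.imwrite(f"pics/{n}0.png",ctrl.camera(n));c=ctrl.get_calibration(n);print(n,c)
E
```

```text
{'t': 0.0, 'position': array([ 0.27676914, -0.56019409,  0.40368552]), 'eef_rot': array([ 9.73789713e-01,  2.27448138e-01, -2.28495481e-04, -9.42007867e-04]), 'grip_width': 1.0018534942195385, 'contact_force': array([-0.74600946,  0.30119192,  0.33209554])}
top {'intrinsics': array([[488.71049087,   0.        , 316.87586036],
       [  0.        , 488.71049087, 232.7814178 ],
       [  0.        ,   0.        ,   1.        ]]), 'distortion': array([0.03025949, 0.        , 0.        , 0.        , 0.        ]), 'extrinsics': array([[-1.07666575e-03, -9.82406420e-01,  1.86752423e-01,
         3.79272728e-01],
       [-9.99907518e-01,  3.58945759e-03,  1.31175808e-02,
         7.24842685e-02],
       [-1.35571355e-02, -1.86721029e-01, -9.82319429e-01,
         1.14620189e+00],
       [ 0.00000000e+00,  0.00000000e+00,  0.00000000e+00,
         1.00000000e+00]])}
side {'intrinsics': array([[538.15127311,   0.        , 318.25408905],
       [  0.        , 538.15127311, 233.95305119],
       [  0.        ,   0.        ,   1.        ]]), 'distortion': array([-0.07090142,  0.        ,  0.        ,  0.        ,  0.        ]), 'extrinsics': array([[-0.99935001, -0.01748521,  0.03152513,  0.53059323],
       [-0.0352575 ,  0.65636853, -0.75361612,  0.9764562 ],
       [-0.00751497, -0.75423777, -0.65655838,  0.86131566],
       [ 0.        ,  0.        ,  0.        ,  1.        ]])}
```

View pics/top0.png

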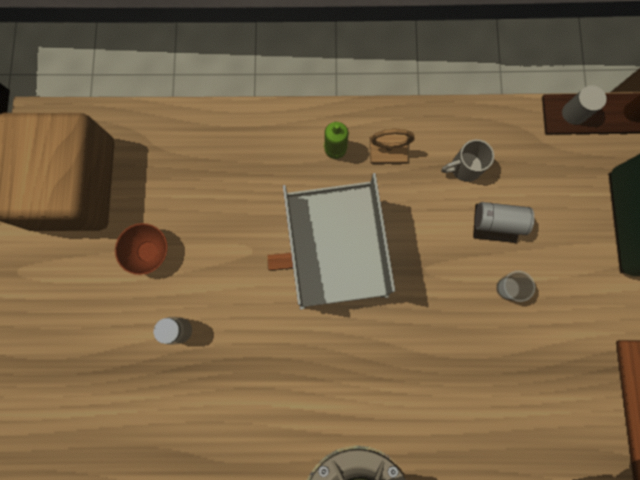

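View pics/side0.png

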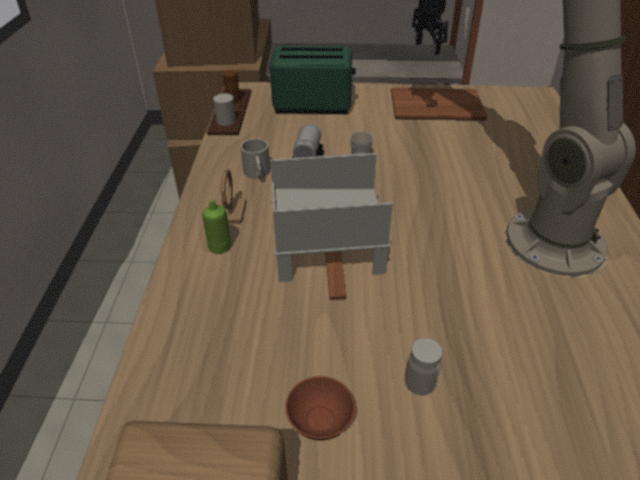

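```bash
cat > h.py <<'E'
from rig import ctrl
import cv2,numpy as np
def rays(n,px):
    c=ctrl.get_calibration(n);u=cv2.undistortPoints(np.float64(px).reshape(-1,1,2),c["intrinsics"],c["distortion"]).reshape(-1,2)
    E=c["extrinsics"];return E[:3,3],np.c_[u,np.ones(len(u))]@E[:3,:3].T
def onplane(n,px,z):
    o,d=rays(n,px);return o+d*((z-o[2])/d[:,2])[:,None]
def proj(n,P):
    c=ctrl.get_calibration(n);T=np.linalg.inv(c["extrinsics"]);r=cv2.Rodrigues(T[:3,:3])[0]
    return cv2.projectPoints(np.float64(P).reshape(-1,1,3),r,T[:3,3],c["intrinsics"],c["distortion"])[0].reshape(-1,2)
def barmask(im):
    h=cv2.cvtColor(im,cv2.COLOR_BGR2HSV);return cv2.inRange(h,(3,125,60),(12,255,255))
E
python3 - <<'E'
from h import *
t=cv2.imread("pics/top0.png");s=cv2.imread("pics/side0.png")
for n,im in(("top",t),("side",s)):
    k=cv2.connectedComponentsWithStats(barmask(im))
    for i in range(1,k[0]):
        if k[2][i,4]>40: print(n,k[2][i],k[3][i])
cv2.imwrite("pics/c1.png",cv2.resize(t[110:330,250:550],None,fx=2.65,fy=2.65,interpolation=cv2.INTER_CUBIC))
cv2.imwrite("pics/c2.png",cv2.resize(s[110:310,190:410],None,fx=3,fy=3,interpolation=cv2.INTER_CUBIC))
E
```

```text
top [546 101  21   9 110] [554.25454545 105.01818182]
top [551 110  12  10  46] [556.02173913 114.82608696]
top [ 115  223   53   52 1702] [144.61809636 249.23207991]
top [268 253  24  17 322] [279.71118012 261.22049689]
top [ 617  341   23  121 1770] [631.36101695 389.76384181]
side [463   0  19  84 331] [472.16616314  40.8489426 ]
side [222  70  15   7  63] [229.07936508  72.85714286]
side [ 392   88   94   31 1881] [432.0281765  103.87719298]
side [326 253  20  46 574] [335.35017422 277.55574913]
side [ 286  377   69   63 3261] [320.34130635 407.18613922]
```

View pics/c1.png

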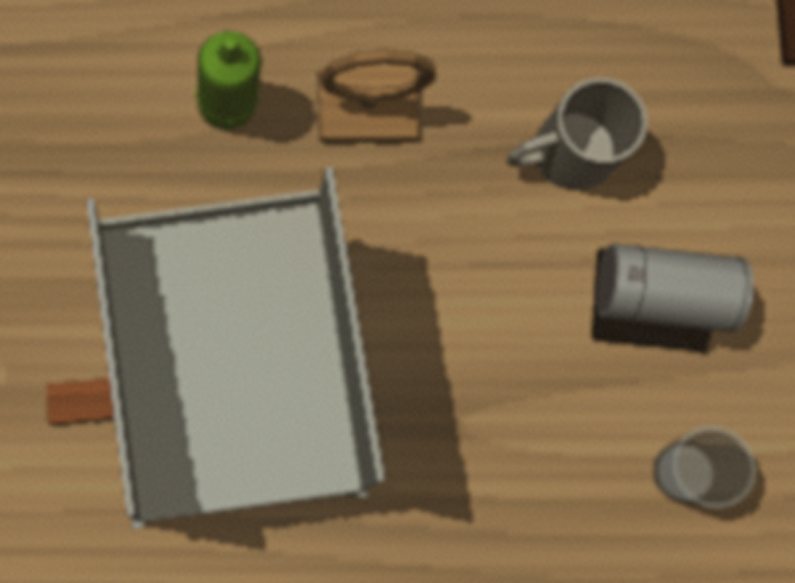

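View pics/c2.png

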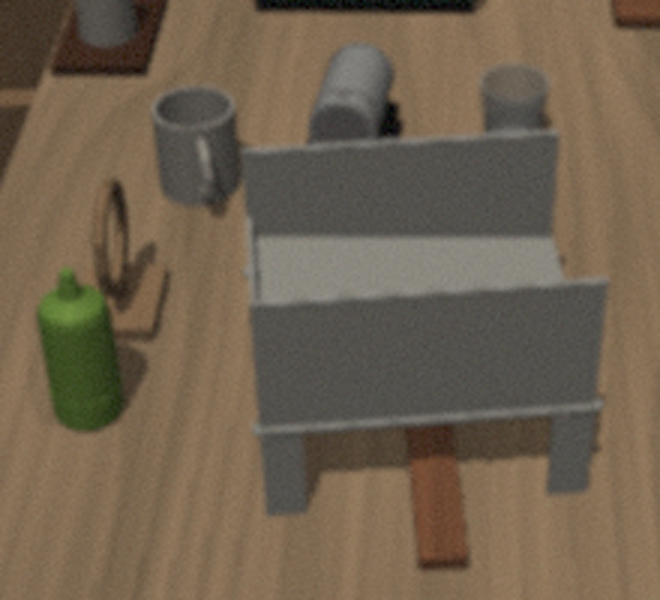

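Run:
```python
from h import *
f=lambda p:np.float64(p)/2.65+[250,110]
g=lambda p:np.float64(p)/3+[190,110]
c=onplane("top",f([(90,200),(134,523),(382,482),(328,168)]),.2)[:,:2];print(c)
e=[np.linalg.norm(c[i]-c[(i+1)%4]) for i in range(4)];print("edges",e)
v=(c[0]-c[1])+(c[3]-c[2]);yaw=np.arctan2(v[1],v[0]);w=(c[0]-c[3])+(c[1]-c[2]);yaw2=np.arctan2(-w[0],w[1]);print("yaw",yaw,yaw2,"ctr",c.mean(0))
cs=onplane("side",g([(603,283),(249,302),(247,150),(556,135)]),.2)[:,:2];print("side corners FL BL BR FR",cs,cs.mean(0))
print("tierlegs side z0", onplane("side",g([(270,514),(306,511),(553,493),(590,490)]),0)[:,:2])
print("bar top",onplane("top",f([(47,383),(49,423),(107,379),(116,419)]),.014)[:,:2])
print("bar side",onplane("side",g([(420,558),(467,555),(408,428),(452,428)]),.014)[:,:2])
ax=onplane("top",f([(640,282),(735,292.5)]),.057)[:,:2];d=ax[0]-ax[1];print("tin axis",ax,np.arctan2(-d[0],d[1]))
print("right end",onplane("top",f([(750,295)]),.065),"left end",onplane("top",f([(600,282)]),.06))
print("tin side lid end", onplane("side",g([(338,118),(338,140)]),.057))
print("holder", onplane("top",f([(593,338),(709,352)]),.0),onplane("top",f([(593,338),(709,352)]),.032))
print("others",onplane("top",f([(700,500),(660,470),(575,185)]),0)[:,:2])
```

```text
[[ 0.65614521  0.15114321]
 [ 0.41390878  0.11651041]
 [ 0.44308224 -0.0631631 ]
 [ 0.68039257 -0.02952801]]
edges [np.float64(0.24469964408935488), np.float64(0.18202653725882764), np.float64(0.23968211086454955), np.float64(0.18229105177614968)]
yaw 0.1414090441626706 0.14717723565715923 ctr [0.5483822  0.04374063]
side corners FL BL BR FR [[ 0.42022478  0.12343318]
 [ 0.65406983  0.14982922]
 [ 0.67357933 -0.03091786]
 [ 0.44327821 -0.0569338 ]] [0.54778804 0.04635269]
tierlegs side z0 [[0.65110412 0.14997843]
 [0.6247034  0.14613484]
 [0.44126521 0.12239919]
 [0.41338929 0.11851452]]
bar top [[0.54311919 0.20270622]
 [0.50766102 0.20030735]
 [0.54651415 0.14970445]
 [0.51101208 0.14146693]]
bar side [[0.53933513 0.2033417 ]
 [0.50615047 0.19956461]
 [0.55110482 0.06908758]
 [0.51730617 0.06817434]]
tin axis [[ 0.62260635 -0.30830026]
 [ 0.61306792 -0.38742161]] -0.11997542624294243
right end [[ 0.60913622 -0.39631085  0.065     ]] left end [[ 0.6220989  -0.27355898  0.06      ]]
tin side lid end [[ 0.62527814 -0.30438393  0.057     ]
 [ 0.62312907 -0.26704134  0.057     ]]
holder [[ 0.58435076 -0.2833514   0.        ]
 [ 0.57138659 -0.38443066  0.        ]] [[ 0.57862533 -0.27341708  0.032     ]
 [ 0.56602309 -0.37167437  0.032     ]]
others [[ 0.44102638 -0.36645175]
 [ 0.46697723 -0.33403528]
 [ 0.72630736 -0.27555404]]
```

```bash
cat >> h.py <<'E'
T0=np.array([.548,.045]);TY=.13
def tw(x,y): c,s=np.cos(TY),np.sin(TY);return T0+[c*x-s*y,s*x+c*y]
def wt(p): c,s=np.cos(TY),np.sin(TY);d=np.asarray(p)[:2]-T0;return np.array([c*d[0]+s*d[1],-s*d[0]+c*d[1]])
def pose():
    o=ctrl.get_obs();q=o["eef_rot"];return o["position"],2*np.arctan2(q[1],q[0]),o
def go(xy,z=None,yaw=None,p=None):
    "scaled tool-frame shift (after the turn) and scaled turn; z is TCP height"
    P,a,o=pose();P=P if p is None else np.asarray(p)
    yaw=a if yaw is None else yaw;dx,dy=np.asarray(xy)[:2]-P[:2]
    da=(a-yaw+np.pi)%(2*np.pi)-np.pi
    print("pos",P.round(4),"yaw",round(a,3),"tier",wt(P).round(4),"t",o["t"],"| shift",np.round(np.array([np.cos(yaw)*dx+np.sin(yaw)*dy,np.sin(yaw)*dx-np.cos(yaw)*dy,0 if z is None else P[2]-z])/.2,3),"turn",round(np.degrees(da)/45,3))
E
python3 -c "
from h import *
go([.525,.1895],.176,1.67)"
```

```text
pos [ 0.2768 -0.5602  0.4038] yaw 0.459 tier [-0.3474 -0.5649] t 0.1 | shift [3.607 1.606 1.139] turn -1.542
```

>>> step_arm(targets=[[0, 0, 0, 0, -0.22], [0, 0, 0, 0, -0.22], [0, 0, 0, 0, -0.22], [0, 0, 0, 0, -0.22], [0, 0, 0, 0, -0.22], [0, 0, 0, 0, -0.22], [0, 0, 0, 0, -0.22]])

```text
t: 0.98
position: [0.2768, -0.5603, 0.404]
eef_rot: [0.67, 0.743, 0.0, -0.001]
contact_force: [-0.0, 0.4, 0.3]
grip_width: 0.997
grasp_force: 0.0
```

>>> step_arm(targets=[[0, 0.2, 0.107, 0, 0], [0, 0.24, 0.107, 0, 0], [0, 0.24, 0.107, 0, 0], [0, 0.24, 0.107, 0, 0], [0, 0.24, 0.107, 0, 0], [0, 0.24, 0.107, 0, 0], [0, 0.24, 0.107, 0, 0], [0, 0.24, 0.107, 0, 0], [0, 0.24, 0.107, 0, 0], [0, 0.24, 0.107, 0, 0]])

```text
t: 2.22
position: [0.4439, -0.0681, 0.4046]
eef_rot: [0.672, 0.741, -0.0, 0.0]
contact_force: [0.1, -0.2, -0.4]
grip_width: 1.001
grasp_force: 0.0
```

>>> step_arm(targets=[[0, 0.24, 0.107, 0, 0], [0, 0.24, 0.107, 0, 0], [0, 0.24, 0.107, 0, 0], [0, 0.24, 0.107, 0, 0], [0, 0.24, 0.107, 0, 0], [0, 0, 0, 0, 0], [0, 0, 0, 0, 0]])

```text
t: 3.1
position: [0.5269, 0.1792, 0.4042]
eef_rot: [0.672, 0.741, -0.001, -0.0]
contact_force: [-0.1, -0.7, 0.5]
grip_width: 1.001
grasp_force: 0.0
```

```bash
python3 -c "
from h import *
go([.525,.1895],.176,1.67)"
```

```text
pos [0.5269 0.1792 0.4042] yaw 1.669 tier [-0.0035  0.1358] t 3.1 | shift [ 0.052 -0.005  1.141] turn -0.002
```

>>> step_arm(targets=[[0, 0.052, -0.005, 0, 0], [0, 0, 0, 0.22, 0], [0, 0, 0, 0.24, 0], [0, 0, 0, 0.24, 0], [0, 0, 0, 0.24, 0], [0, 0, 0, 0.1, 0], [0, 0, 0, 0.05, 0], [0, 0, 0, 0, 0]])

```text
t: 4.1
position: [0.5254, 0.1899, 0.1876]
eef_rot: [0.672, 0.741, 0.0, 0.0]
contact_force: [-0.1, 1.5, 0.8]
grip_width: 1.004
grasp_force: 0.0
```

Run:
```python
from h import *
go([.525,.1895],.176,1.67)
s=ctrl.camera("side");cv2.imwrite("pics/s1.png",cv2.resize(s[160:360,220:440],None,fx=3,fy=3,interpolation=cv2.INTER_CUBIC))
```

```text
pos [0.5254 0.1899 0.1876] yaw 1.668 tier [-0.0036  0.1466] t 4.1 | shift [-0.002 -0.002  0.058] turn -0.003
```

View pics/s1.png

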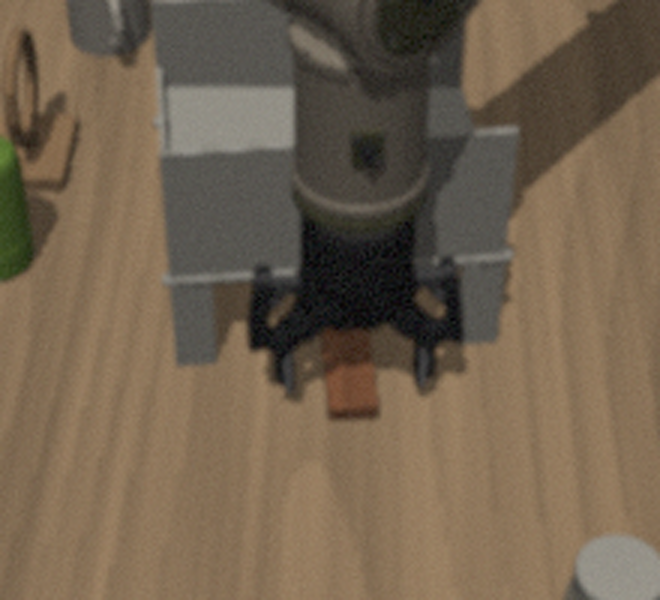

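Gripper straddles the bar end (bar end at crop ≈(354,405), fingers at (285,380) and (425,380)); clear of the panel. Lower and close.

>>> step_arm(targets=[[0, 0, 0, 0.05, 0], [0.6, 0, 0, 0, 0], [1, 0, 0, 0, 0], [1, 0, 0, 0, 0], [1, 0, 0, 0, 0], [1, 0, 0, 0, 0]], grip_force=25)

```text
t: 4.9
position: [0.5251, 0.1899, 0.1772]
eef_rot: [0.672, 0.741, 0.0, 0.0]
contact_force: [-0.6, -0.4, 4.2]
grip_width: 0.411
grasp_force: 25.6
```

>>> step_arm(targets=[[1, 0.04, 0, 0, 0], [1, 0.08, 0, 0, 0], [1, 0.08, 0, 0, 0], [1, 0.08, 0, 0, 0], [1, 0.08, 0, 0, 0], [1, 0.08, 0, 0, 0], [1, 0.08, 0, 0, 0], [1, 0, 0, 0, 0], [1, 0, 0, 0, 0]])

```text
t: 6.02
position: [0.5147, 0.2941, 0.1772]
eef_rot: [0.671, 0.741, 0.001, -0.0]
contact_force: [-0.1, 3.8, 4.9]
grip_width: 0.414
grasp_force: 25.6
```

>>> step_arm(targets=[[0, 0, 0, 0, 0], [0, 0, 0, 0, 0], [0, 0, 0, 0, 0], [0, 0, 0, 0, 0], [0, 0, 0, -0.15, 0], [0, 0, 0, -0.2, 0], [0, 0.2, 0, -0.2, 0], [0, 0.2, 0, 0, 0], [0, 0.2, 0, 0, 0], [0, 0, 0, 0, 0]])

```text
t: 7.28
position: [0.5008, 0.4164, 0.2868]
eef_rot: [0.67, 0.743, 0.0, -0.001]
contact_force: [-0.2, -0.4, -0.1]
grip_width: 1.0
grasp_force: 0.0
```

Run:
```python
from h import *
for n in("top","side"):
    im=ctrl.camera(n);cv2.imwrite(f"pics/{n}2.png",im)
    k=cv2.findContours(barmask(im),cv2.RETR_EXTERNAL,cv2.CHAIN_APPROX_NONE)[0]
    for c in k:
        a=cv2.contourArea(c)
        if a>150:
            W=onplane(n,c.reshape(-1,2)+0.0,.014 if n=="top" else .011)[:,:2]
            r=cv2.minAreaRect(np.float32(W*1000));print(n,a,r)
t=cv2.imread("pics/top2.png");s=cv2.imread("pics/side2.png")
cv2.imwrite("pics/c3.png",np.hstack([cv2.resize(t[160:360,150:350],None,fx=2,fy=2),cv2.resize(s[200:400,230:430],None,fx=2,fy=2)]))
go([.5,.2])
```

```text
top 1806.5 ((209.6600341796875, -583.6436767578125), (46.83050537109375, 285.24322509765625), 82.58975219726562)
top 867.5 ((521.234375, 227.21197509765625), (35.108219146728516, 158.3856964111328), 5.388745307922363)
top 195.0 ((592.1376953125, 477.2840270996094), (113.67546081542969, 38.920631408691406), 54.11638641357422)
top 213.0 ((907.8994140625, -642.103515625), (34.03974914550781, 71.19213104248047), 10.619522094726562)
top 673.0 ((890.040283203125, -518.3200073242188), (94.06868743896484, 96.07527160644531), 0.828079104423523)
side 3286.5 ((552.0532836914062, 463.02593994140625), (121.6786880493164, 121.94898223876953), 43.75836181640625)
side 818.0 ((106.07064819335938, -681.086669921875), (223.9451446533203, 135.8937530517578), 81.37933349609375)
pos [0.5029 0.4129 0.2864] yaw 1.669 tier [0.003  0.3706] t 7.375 | shift [-1.058 -0.119  0.   ] turn 0.0
```

View pics/c3.png

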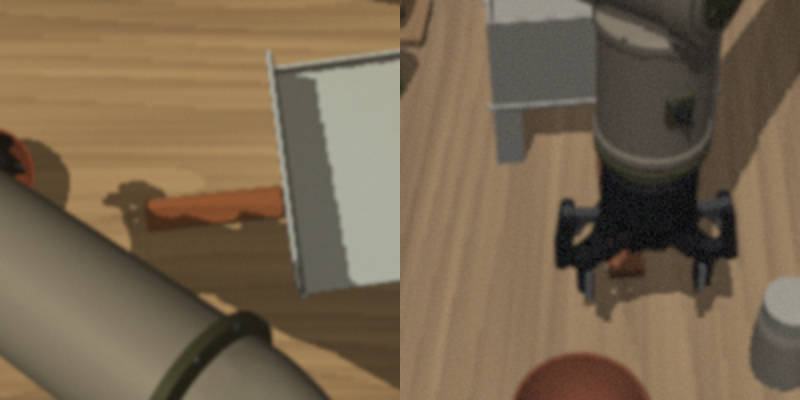

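```bash
python3 -c "
from h import *
go([.5212,.2268],.176,1.664)"
```

```text
pos [0.5029 0.4129 0.2864] yaw 1.669 tier [0.003  0.3706] t 7.375 | shift [-0.935  0.004  0.552] turn 0.007
```

>>> step_arm(targets=[[0, -0.2, 0, 0, 0], [0, -0.25, 0, 0, 0], [0, -0.25, 0, 0, 0], [0, -0.2, 0, 0.1, 0], [0, -0.035, 0.004, 0.2, 0], [0, 0, 0, 0.15, 0], [0, 0, 0, 0.05, 0], [0, 0, 0, 0, 0]])

```text
t: 8.38
position: [0.5223, 0.2261, 0.1868]
eef_rot: [0.672, 0.74, -0.0, -0.0]
contact_force: [0.3, -0.3, 0.2]
grip_width: 1.002
grasp_force: 0.0
```

```bash
python3 -c "
from h import *
go([.5212,.2268],.176,1.664)"
```

```text
pos [0.5223 0.2261 0.1868] yaw 1.668 tier [-0.002  0.183] t 8.375 | shift [ 0.004 -0.005  0.054] turn 0.005
```

>>> step_arm(targets=[[0, 0.004, -0.005, 0.05, 0], [0.6, 0, 0, 0, 0], [1, 0, 0, 0, 0], [1, 0, 0, 0, 0], [1, 0, 0, 0, 0], [1, 0, 0, 0, 0]], grip_force=30)

```text
t: 9.12
position: [0.5213, 0.2276, 0.1773]
eef_rot: [0.672, 0.741, 0.0, 0.0]
contact_force: [-0.3, 0.4, 6.3]
grip_width: 0.411
grasp_force: 30.6
```

>>> step_arm(targets=[[1, 0, 0, -0.1, 0], [1, 0, 0, -0.2, 0], [1, 0, 0, -0.25, 0], [1, 0, 0, -0.25, 0], [1, 0, 0, -0.25, 0], [1, 0, 0, -0.1, 0], [1, 0, 0, 0, 0], [1, 0, 0, 0, 0]])

```text
t: 10.12
position: [0.5207, 0.2271, 0.4058]
eef_rot: [0.672, 0.741, -0.001, -0.0]
contact_force: [-0.1, -0.5, -2.1]
grip_width: 0.41
grasp_force: 30.4
```

Run:
```python
from h import *
go(tw(-.045,0),.285,np.pi/2+.13)
im=ctrl.camera("top")
k=cv2.findContours(barmask(im),cv2.RETR_EXTERNAL,cv2.CHAIN_APPROX_NONE)[0]
z=pose()[0][2]-.176+.014
for c in k:
    if cv2.contourArea(c)>150:
        W=onplane("top",c.reshape(-1,2)+0.0,z)[:,:2];print(cv2.minAreaRect(np.float32(W*1000)),W[:,1].min(),W[:,1].max())
cv2.imwrite("pics/top3.png",im)
```

```text
pos [0.5207 0.2271 0.4058] yaw 1.668 tier [-0.0034  0.1841] t 10.125 | shift [-0.92  -0.208  0.604] turn -0.041
((243.91094970703125, -450.6891784667969), (37.3273811340332, 227.21792602539062), 82.5842514038086) -0.4836655786461021 -0.4448432083166299
((517.277099609375, 420.480712890625), (99.80028533935547, 79.87601470947266), 41.63842010498047) 0.3663934617745285 0.4625158004118959
((800.5226440429688, -494.7138366699219), (50.410430908203125, 24.786691665649414), 89.04405212402344) -0.5200870340021748 -0.4693741309152614
((787.2924194335938, -391.6120910644531), (74.4345474243164, 63.580772399902344), 1.9232505559921265) -0.424456301244482 -0.3604520149963302
```

>>> step_arm(targets=[[1, 0, 0, 0, -0.041], [1, -0.1, -0.02, 0, 0], [1, -0.2, -0.045, 0, 0], [1, -0.2, -0.045, 0, 0], [1, -0.2, -0.045, 0, 0], [1, -0.17, -0.04, 0, 0], [1, -0.05, -0.013, 0, 0], [1, 0, 0, 0, 0], [1, 0, 0, 0, 0]])

```text
t: 11.3
position: [0.5036, 0.0412, 0.4067]
eef_rot: [0.659, 0.752, 0.0, -0.0]
contact_force: [0.4, -0.2, -1.2]
grip_width: 0.413
grasp_force: 30.3
```

Run:
```python
from h import *
go(tw(-.045,0),.287,np.pi/2+.13)
t=ctrl.camera("top");s=ctrl.camera("side")
cv2.imwrite("pics/c4.png",np.hstack([cv2.resize(t[165:315,270:410],None,fx=2.8,fy=2.8,interpolation=3),cv2.resize(s[140:290,260:400],None,fx=2.8,fy=2.8,interpolation=3)]))
```

```text
pos [0.5036 0.0412 0.4067] yaw 1.703 tier [-0.0446  0.002 ] t 11.3 | shift [-0.01  -0.002  0.598] turn 0.003
```

View pics/c4.png

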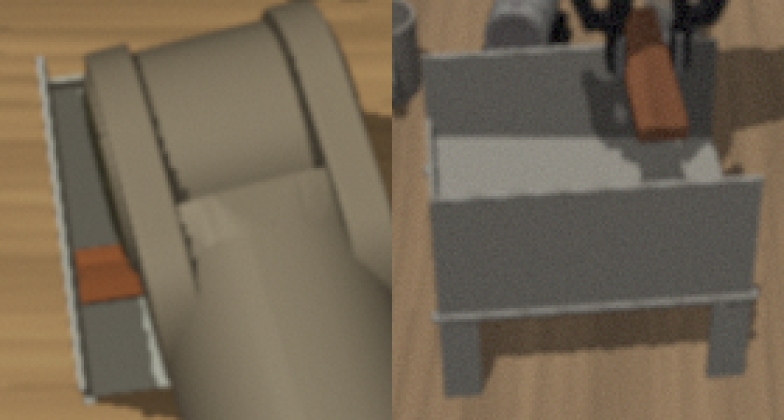

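Run:
```python
from h import *
f=lambda p:np.float64(p)/2.8+[270,165]
for p in onplane("top",f([(75,253),(82,302)]),.2434): print("bar end",wt(p),p)
for p in onplane("top",f([(38,58),(88,402)]),.2): print("panel outer-left",wt(p),p)
# inner edge of panel top
for p in onplane("top",f([(50,88),(92,390)]),.2): print("panel inner?",wt(p),p)
```

```text
bar end [-0.02948825  0.08156916] [0.50818642 0.12205818 0.2434    ]
bar end [-0.06255689  0.08099705] [0.47547099 0.11720408 0.2434    ]
panel outer-left [0.12059637 0.09206675] [0.65564377 0.15192329 0.2       ]
panel outer-left [-0.12618225  0.08693737] [0.41161244 0.11484625 0.2       ]
panel inner? [0.09738651 0.08619505] [0.63339093 0.14309234 0.2       ]
panel inner? [-0.11849279  0.0832106 ] [0.41972013 0.11214775 0.2       ]
```

>>> step_arm(targets=[[1, -0.015, 0, 0, 0], [1, 0, 0, 0.1, 0], [1, 0, 0, 0.1, 0], [1, 0, 0, 0.1, 0], [1, 0, 0, 0.1, 0], [1, 0, 0, 0.1, 0], [1, 0, 0, 0.05, 0], [1, 0, 0, 0, 0]])

```text
t: 12.4
position: [0.5039, 0.0366, 0.2964]
eef_rot: [0.66, 0.752, -0.0, -0.001]
contact_force: [0.0, 0.9, -1.5]
grip_width: 0.41
grasp_force: 30.3
```

```bash
python3 -c "
from h import *
go(tw(-.045,0),.287,np.pi/2+.13)
cv2.imwrite('pics/s5.png',ctrl.camera('side'))
print(ctrl.get_obs()['contact_force'],ctrl.get_obs()['moment'])"
```

```text
pos [0.5039 0.0366 0.2964] yaw 1.701 tier [-0.0448 -0.0026] t 12.4 | shift [ 0.013 -0.001  0.047] turn 0.0
[-0.24182721 -0.00936615 -0.57884189] [ 0.02977541 -0.0142011   0.05339754]
```

>>> step_arm(targets=[[1, 0, 0, 0.03, 0], [1, 0, 0, 0.015, 0], [1, 0, 0, 0, 0], [1, 0, 0, 0, 0]])

```text
t: 12.95
position: [0.504, 0.0366, 0.2879]
eef_rot: [0.66, 0.751, 0.0, 0.0]
contact_force: [-0.8, -0.1, -0.7]
grip_width: 0.409
grasp_force: 30.3
```

>>> step_arm(targets=[[1, 0, 0, 0.01, 0], [1, 0, 0, 0, 0], [1, 0, 0, 0, 0]])

```text
t: 13.32
position: [0.5042, 0.0367, 0.2868]
eef_rot: [0.66, 0.751, 0.0, 0.001]
contact_force: [-4.4, -0.8, 9.6]
grip_width: 0.409
grasp_force: 31.5
```

Contact. Release gently, wait, then rise.

>>> step_arm(targets=[[0.5, 0, 0, 0, 0], [0.3, 0, 0, 0, 0], [0, 0, 0, 0, 0], [0, 0, 0, 0, 0], [0, 0, 0, -0.1, 0], [0, 0, 0, -0.2, 0], [0, 0, 0, -0.25, 0], [0, 0, 0, -0.2, 0], [0, -0.2, 0, 0, 0], [0, -0.2, 0, 0, 0]])

```text
t: 14.58
position: [0.5145, -0.0432, 0.4365]
eef_rot: [0.659, 0.752, 0.0, 0.001]
contact_force: [-0.4, 0.2, 0.8]
grip_width: 1.002
grasp_force: 0.0
```

Run:
```python
from h import *
go([.618,-.331],.29,np.pi/2-.12)
```

```text
pos [ 0.5145 -0.0432  0.4365] yaw 1.702 tier [-0.0447 -0.0831] t 14.575 | shift [-1.367  0.686  0.733] turn 0.32
```

>>> step_arm(targets=[[0, 0, 0, 0, 0.16], [0, 0, 0, 0, 0.16], [0, -0.2, 0.1, 0, 0], [0, -0.25, 0.12, 0, 0], [0, -0.25, 0.12, 0, 0], [0, 0, 0, 0, 0], [0, 0, 0, 0, 0]])

```text
t: 15.45
position: [0.565, -0.1897, 0.4353]
eef_rot: [0.749, 0.663, 0.0, -0.001]
contact_force: [1.3, -0.1, 0.1]
grip_width: 1.001
grasp_force: 0.0
```

Run:
```python
from h import *
go([.618,-.331],.29,np.pi/2-.12)
t=ctrl.camera("top");s=ctrl.camera("side")
cv2.imwrite("pics/t6.png",t);cv2.imwrite("pics/s6.png",s)
for n,im,z in(("top",t,.122),("side",s,.122)):
  for c in cv2.findContours(barmask(im),cv2.RETR_EXTERNAL,cv2.CHAIN_APPROX_NONE)[0]:
    if cv2.contourArea(c)>100:
        W=onplane(n,c.reshape(-1,2)+0.0,z)[:,:2];r=cv2.minAreaRect(np.float32(W*1000));print(n,r,wt(np.array(r[0])/1000))
cv2.imwrite("pics/c6.png",np.vstack([cv2.resize(t[160:320,270:560],None,fx=1.9,fy=1.9,interpolation=3),cv2.resize(s[100:250,200:490],None,fx=1.9,fy=1.9,interpolation=3)]))
```

```text
pos [ 0.565  -0.1897  0.4353] yaw 1.449 tier [-0.0136 -0.235 ] t 15.45 | shift [-0.67   0.348  0.726] turn -0.002
top ((225.46401977539062, -522.952880859375), (38.50210189819336, 257.23052978515625), 82.58917236328125) [-0.39344047 -0.52134876]
top ((503.55352783203125, 36.461124420166016), (33.64683532714844, 156.8304901123047), 7.565135955810547) [-0.04517836 -0.00270504]
top ((541.6005249023438, 460.3062438964844), (111.44491577148438, 108.47826385498047), 75.6738052368164) [0.04749239 0.41263144]
top ((855.8317260742188, -570.2109375), (28.179479598999023, 55.88340759277344), 2.450806140899658) [ 0.22548187 -0.64992522]
top ((865.087646484375, -449.18109130859375), (63.01289367675781, 35.41156005859375), 89.05733489990234) [ 0.25034929 -0.53111652]
side ((549.1633911132812, 530.0879516601562), (106.12130737304688, 106.20845031738281), 43.758541107177734) [0.06403754 0.48084391]
side ((508.82476806640625, -9.823394775390625), (31.270978927612305, 63.447208404541016), 7.247830867767334) [-0.04595165 -0.04928234]
side ((238.73114013671875, -466.78021240234375), (188.278564453125, 257.90057373046875), 89.8082275390625) [-0.37300341 -0.46736995]
side ((29.177902221679688, -1017.5902099609375), (860.1014404296875, 23.250225067138672), 75.92548370361328) [-0.65219219 -0.9863669 ]
```

View pics/c6.png

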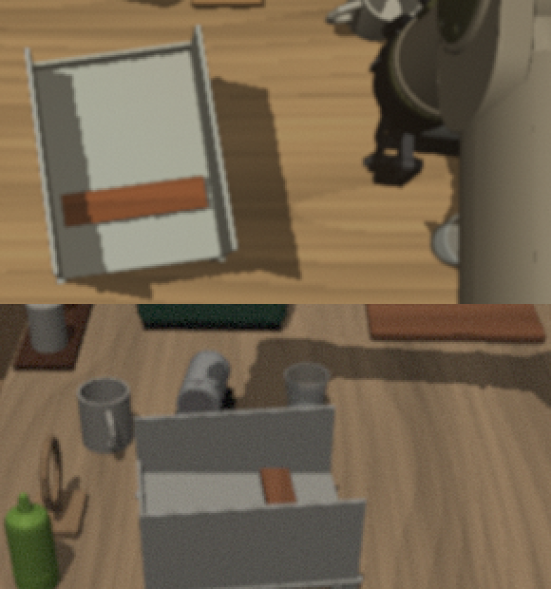

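>>> step_arm(targets=[[0, -0.2, 0.1, 0, 0], [0, -0.25, 0.13, 0, 0], [0, -0.22, 0.118, 0.1, 0], [0, 0, 0, 0.2, 0], [0, 0, 0, 0.2, 0], [0, 0, 0, 0.1, 0], [0, 0, 0, 0, 0], [0, 0, 0, 0, 0]])

```text
t: 16.55
position: [0.6183, -0.3311, 0.3181]
eef_rot: [0.749, 0.663, 0.001, 0.001]
contact_force: [-1.1, 0.0, 0.8]
grip_width: 1.0
grasp_force: 0.0
```

Run:
```python
from h import *
go([.618,-.331],.214,np.pi/2-.12)
t=ctrl.camera("top");s=ctrl.camera("side")
cv2.imwrite("pics/c7.png",np.hstack([cv2.resize(t[130:330,420:560],None,fx=2.5,fy=2.5,interpolation=3),cv2.resize(s[60:260,220:400],None,fx=2.5,fy=2.5,interpolation=3)]))
```

```text
pos [ 0.6183 -0.3311  0.3181] yaw 1.45 tier [ 0.021  -0.3821] t 16.55 | shift [ 0.    -0.002  0.52 ] turn -0.001
```

View pics/c7.png

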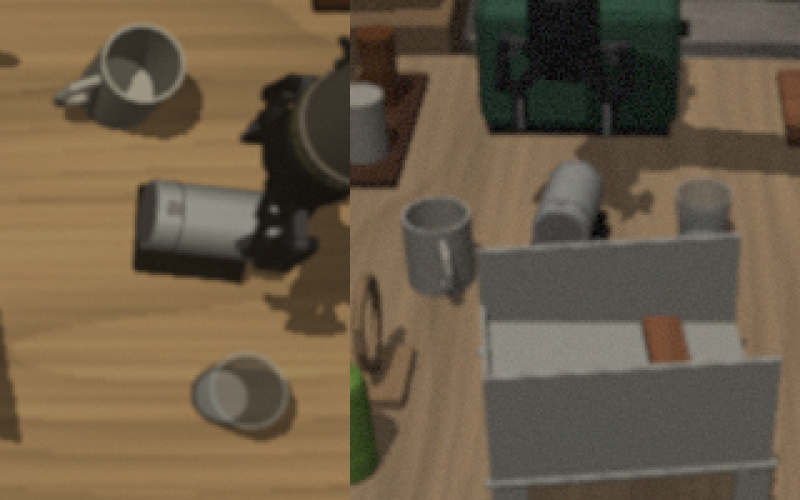

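>>> step_arm(targets=[[0, 0, 0, 0.15, 0], [0, 0, 0, 0.15, 0], [0, 0, 0, 0.1, 0], [0, 0, 0, 0.07, 0], [0, 0, 0, 0.05, 0], [0, 0, 0, 0, 0], [0.15, 0, 0, 0, 0], [0.3, 0, 0, 0, 0], [0.5, 0, 0, 0, 0], [0.5, 0, 0, 0, 0]], grip_force=30)

```text
t: 17.9
position: [0.6182, -0.3315, 0.2128]
eef_rot: [0.749, 0.663, 0.0, 0.001]
contact_force: [0.9, 0.1, 5.0]
grip_width: 0.733
grasp_force: 33.0
```

>>> step_arm(targets=[[1, 0, 0, 0, 0], [1, 0, 0, -0.05, 0], [1, 0, 0, -0.15, 0], [1, 0, 0, -0.22, 0], [1, 0, 0, -0.25, 0], [1, 0, 0, -0.25, 0], [1, 0, 0, -0.15, 0], [1, 0, 0, 0, 0], [1, 0, 0, 0, -0.16], [1, 0, 0, 0, -0.163]], grip_force=40)

```text
t: 19.15
position: [0.6174, -0.3314, 0.4227]
eef_rot: [0.657, 0.754, -0.001, -0.002]
contact_force: [-0.6, -0.4, -3.4]
grip_width: 0.736
grasp_force: 44.8
```

Run:
```python
from h import *
TX=-.045+.044+.012
print(ctrl.get_obs()["contact_force"],ctrl.get_obs()["grip_width"])
go(tw(TX,-.002),.3,np.pi/2+.132)
cv2.imwrite("pics/s8.png",ctrl.camera("side"));t=ctrl.camera("top");cv2.imwrite("pics/t8.png",t)
```

```text
[-0.60604316 -0.44033122 -3.42657699] 0.7361418291196846
pos [ 0.6174 -0.3314  0.4227] yaw 1.707 tier [ 0.02   -0.3822] t 19.15 | shift [ 1.901 -0.041  0.614] turn 0.006
```

>>> step_arm(targets=[[1, 0.15, 0, 0, 0.006], [1, 0.25, -0.01, 0, 0], [1, 0.28, -0.01, 0, 0], [1, 0.28, -0.01, 0, 0], [1, 0.28, -0.01, 0, 0], [1, 0.28, 0, 0, 0], [1, 0.25, 0, 0, 0], [1, 0.13, 0, 0, 0], [1, 0, 0, 0, 0], [1, 0, 0, 0, 0]])

```text
t: 20.5
position: [0.5613, 0.0435, 0.4248]
eef_rot: [0.662, 0.75, -0.001, -0.0]
contact_force: [-0.1, -0.9, -1.9]
grip_width: 0.731
grasp_force: 44.8
```

Run:
```python
from h import *
go(tw(.011,-.002),.306,np.pi/2+.132)
t=ctrl.camera("top");s=ctrl.camera("side")
cv2.imwrite("pics/c9.png",np.hstack([cv2.resize(t[165:315,270:410],None,fx=2.8,fy=2.8,interpolation=3),cv2.resize(s[130:280,260:400],None,fx=2.8,fy=2.8,interpolation=3)]))
```

```text
pos [0.5613 0.0435 0.4248] yaw 1.695 tier [ 0.013  -0.0033] t 20.5 | shift [ 0.006 -0.01   0.594] turn -0.009
```

View pics/c9.png

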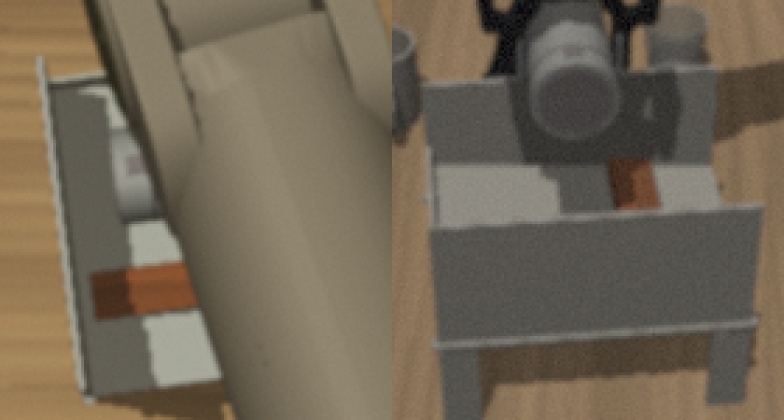

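>>> step_arm(targets=[[1, 0, -0.01, 0.1, -0.009], [1, 0, 0, 0.15, 0], [1, 0, 0, 0.15, 0], [1, 0, 0, 0.1, 0], [1, 0, 0, 0.06, 0], [1, 0, 0, 0.02, 0], [1, 0, 0, 0, 0], [1, 0, 0, 0, 0]])

```text
t: 21.6
position: [0.5597, 0.0443, 0.3106]
eef_rot: [0.658, 0.753, 0.001, 0.001]
contact_force: [0.1, 0.3, -2.1]
grip_width: 0.733
grasp_force: 44.8
```

>>> step_arm(targets=[[1, 0, 0, 0.015, 0], [1, 0, 0, 0.01, 0], [1, 0, 0, 0, 0], [1, 0, 0, 0, 0]])

```text
t: 22.1
position: [0.5594, 0.0443, 0.3048]
eef_rot: [0.658, 0.753, 0.0, -0.0]
contact_force: [0.1, -0.3, -2.5]
grip_width: 0.737
grasp_force: 44.8
```

>>> step_arm(targets=[[1, 0, 0, 0.01, 0], [1, 0, 0, 0, 0], [1, 0, 0, 0, 0]])

```text
t: 22.48
position: [0.5594, 0.0442, 0.3027]
eef_rot: [0.658, 0.753, 0.0, -0.0]
contact_force: [0.7, -0.1, -3.3]
grip_width: 0.736
grasp_force: 44.8
```

>>> step_arm(targets=[[1, 0, 0, 0.007, 0], [1, 0, 0, 0, 0], [1, 0, 0, 0, 0]])

```text
t: 22.85
position: [0.5593, 0.0442, 0.3013]
eef_rot: [0.658, 0.753, -0.0, -0.0]
contact_force: [0.2, -0.6, -2.9]
grip_width: 0.736
grasp_force: 45.0
```

>>> step_arm(targets=[[1, 0, -0.02, 0.002, 0], [1, 0, -0.02, 0.002, 0], [1, 0, -0.01, 0, 0], [1, 0, 0, 0, 0], [1, 0, 0, 0, 0]])

```text
t: 23.48
position: [0.5495, 0.0428, 0.3005]
eef_rot: [0.658, 0.753, -0.0, -0.0]
contact_force: [0.6, -0.4, -2.5]
grip_width: 0.733
grasp_force: 44.9
```

>>> step_arm(targets=[[1, 0, 0, 0.005, 0], [1, 0, 0, 0, 0], [1, 0, 0, 0, 0]])

```text
t: 23.85
position: [0.5495, 0.043, 0.3004]
eef_rot: [0.658, 0.753, -0.0, 0.0]
contact_force: [-3.4, -0.6, 6.0]
grip_width: 0.734
grasp_force: 45.8
```

>>> step_arm(targets=[[1, 0, -0.01, 0, 0], [1, 0, -0.01, 0, 0], [1, 0, 0, 0, 0], [1, 0, 0, 0, 0]])

```text
t: 24.35
position: [0.5459, 0.0425, 0.3001]
eef_rot: [0.658, 0.753, 0.001, 0.0]
contact_force: [3.3, -0.2, 4.8]
grip_width: 0.736
grasp_force: 45.4
```

Run:
```python
from h import *
go(tw(0,0))
t=ctrl.camera("top")
for c in cv2.findContours(barmask(t),cv2.RETR_EXTERNAL,cv2.CHAIN_APPROX_NONE)[0]:
    if cv2.contourArea(c)>100:
        W=onplane("top",c.reshape(-1,2)+0.0,.122)[:,:2];r=cv2.minAreaRect(np.float32(W*1000));q=wt(np.array(r[0])/1000)
        if abs(q[0])<.1 and abs(q[1])<.1: print(r,q)
cv2.imwrite("pics/c10.png",cv2.resize(t[165:315,270:410],None,fx=4,fy=4,interpolation=3))
```

```text
pos [0.5459 0.0425 0.3001] yaw 1.705 tier [-0.0024 -0.0022] t 24.35 | shift [0.011 0.012 0.   ] turn 0.0
((496.92889404296875, 82.0654525756836), (31.915342330932617, 65.8632583618164), 5.058495044708252) [-0.04583521  0.04337325]
```

>>> step_arm(targets=[[1, 0, -0.01, 0, 0], [1, 0, 0, 0, 0], [0.25, 0, 0, 0, 0], [0.15, 0, 0, 0, 0], [0, 0, 0, 0, 0], [0, 0, 0, 0, 0], [0, 0, 0, 0, 0]])

```text
t: 25.28
position: [0.5434, 0.042, 0.2994]
eef_rot: [0.658, 0.753, -0.0, -0.0]
contact_force: [-0.4, 0.2, 0.3]
grip_width: 1.0
grasp_force: 0.0
```

>>> step_arm(targets=[[0, 0, 0, -0.05, 0], [0, 0, 0, -0.1, 0], [0, 0, 0, -0.2, 0], [0, 0, 0, -0.25, 0], [0, 0, 0, -0.15, 0], [0, -0.2, 0, 0, 0], [0, -0.25, 0, 0, 0], [0, -0.25, 0, 0, 0], [0, -0.25, 0, 0, 0], [0, 0, 0, 0, 0]])

```text
t: 26.52
position: [0.5686, -0.1518, 0.4493]
eef_rot: [0.661, 0.75, -0.001, 0.0]
contact_force: [-0.2, -0.0, 0.4]
grip_width: 1.001
grasp_force: 0.0
```

Run:
```python
from h import *
t=ctrl.camera("top");s=ctrl.camera("side")
for c in cv2.findContours(barmask(t),cv2.RETR_EXTERNAL,cv2.CHAIN_APPROX_NONE)[0]:
    if cv2.contourArea(c)>100:
        W=onplane("top",c.reshape(-1,2)+0.0,.122)[:,:2];r=cv2.minAreaRect(np.float32(W*1000));q=wt(np.array(r[0])/1000)
        if abs(q[0])<.1 and abs(q[1])<.1: print(r,q)
cv2.imwrite("pics/c11.png",np.hstack([cv2.resize(t[165:315,270:410],None,fx=2.8,fy=2.8,interpolation=3),cv2.resize(s[130:280,260:400],None,fx=2.8,fy=2.8,interpolation=3)]))
```

```text
((500.7890319824219, 36.10762023925781), (32.91557312011719, 156.83572387695312), 7.490887641906738) [-0.04796535 -0.00269719]
```

View pics/c11.png

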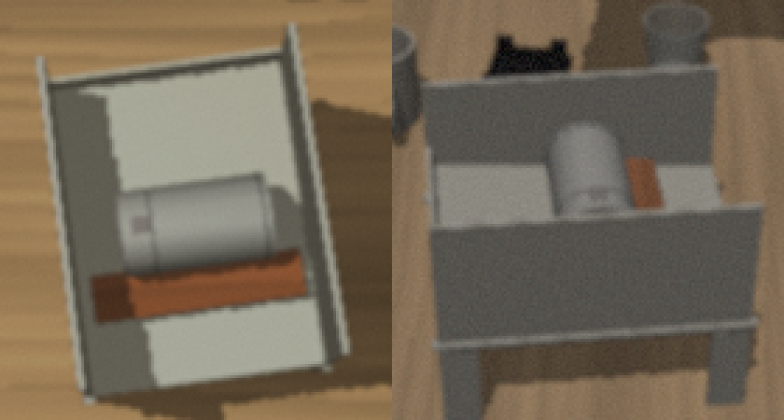

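The top picture shows the tin (crop x 117–270) lying parallel to the bar and against its uphill edge. The bar spans crop x 92–308, flat across the floor. The gripper is clear.

```bash
python3 -c "
from rig import ctrl
print(ctrl.sign_off())"
```

```text
the job is handed in; nothing more can be done
None
```

I handed the job in at about 27 s: the bar lies flat across the sloping floor, and the tin rests on its side against the bar's uphill edge near the centre line, with both let go; sign-off returned no verdict.

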